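Roll-check two shafts on the flat plate and reject the wobbler

ROBOT

A 6-joint arm with a two-finger parallel gripper is mounted at the origin on the work surface. World frame = base frame: x ahead of the robot, y to its left, z up, the work surface at z = 0. Lengths are in mm, angles in rad, forces in N, time in s.
With the tool pointing down it reaches from about 400 to 925 mm from the base axis. Payload 12.5 kg.
Tool frame: the origin (TCP) lies where the fingers leave the gripper's body, on its centre line; the fingertips stand 78 mm ahead of it and the grasp point (between the pads) lies 59 mm ahead of it (env.tip_extent is the distance from the TCP to the fingertips, in mm); z points along the fingers, y is the direction in which the jaws open and shut (so a half turn about z gives the same grasp; the last joint's range is limited). The gripper opens to 95 mm and grips with 3 to 60 N. Pads are 20 mm wide; open, the fingers measure 119 mm over their backs; the gripper's body (75 mm by 180 mm) begins 59 mm behind the grasp point.
Start: joints at [-1.276, 0.491, 1.559, -0, 1.092, -0.106], TCP at [243.869, -575.47, 292.261] pointing down, gripper open.
Joint ranges: [-3.1, 3.1], [-0.84, 2.19], [0.05, 2.79], [-1.13, 4.28], [0.06, 2.93], [-2.69, 2.69]. Speed limits (rad/s): [2.22, 2.22, 2.79, 3.14, 3.14, 3.14].

INTERFACE

Orientations are given as [roll, pitch, yaw] about the fixed x, y, z axes, in that order (R = Rz(yaw) Ry(pitch) Rx(roll)).
In Python, from cell import env gives the robot as it stands. The module is installed in compiled form; this text tells all that it offers.
- The arm moves only by the tool play_rows, never from a script. Its argument "targets" is a list of rows, each an object with "linear": the shift along the tool's x, y, z in mm, a list of three; "turn": the turn about the tool's z in rad. A call has 1 to 20 rows; each row is the pose to reach, as a shift and turn from the pose commanded when the call began, along the tool's axes at that moment; what a row does not reach only later rows make up. A row lasts 1/8 s, in which the tool goes at most 62.5 mm and 10.7 degrees, less where a joint would pass 70% of its speed; a pose out of reach is approached as far as the arm can. A call with a gripper value outside its range is refused whole. "hand" is the finger opening in mm, from 0 to 95.1, set as the call begins (left out, the last holds). The fingers move at their own pace and stop on an object; the grip force is fixed at half the most. Time passes only in rows, so rows that repeat a pose let the fingers close. It gives the time, the measured TCP pose, the force and the opening at its end, in the units of the state.
- env.state(): the state, without advancing time (a new reading comes with each control period).
- env.read_camera(name): name is "side" or "top"; returns (picture, depth): 480x640x3 uint8, red, green, blue; 480x640 float32, mm along the optical axis (not along the pixel's ray), 0 where there is no reading.
- env.camera_params(name): a dict with "fx", "fy", "cx", "cy" (pixels), "R" (3x3) and "t" (3): a world point X has camera coordinates R X + t. Camera axes: x right, y down, z forward; pixel columns grow to the right and rows downward; lengths in mm; the calibration is good to about 2 mm. A picture is of the moment at which its call begins. camera_params takes no time and is no camera call.
- env.job_done(): hands the job in, once; it reports no verdict.
The state is a dict: "t": time; "joints": joint angles; "qvel": joint speeds; "tau": joint torques, N m; "eef_pos": TCP position; "tcp_rot": TCP orientation; "ft_force": force on the tool from outside, world axes, zero at the start; "moment": the same for the moment, N m; "opening": opening from 0.0 (shut) to 1.0 (fully open).
Only numpy, scipy, OpenCV 4.12 (cv2) and the standard library are available. Lean on these libraries where they do the work, as an engineer would, in place of code of your own. Each camera call takes 0.05 s, during which the arm holds its last target.

TASK

Take the rubber-soled hand block by its handle and with it roll each of the two shafts along the flat plate, away from you, at least half a turn (about 30 mm) and not back again, pressing lightly (about 5 N, never over 30 N on the plate). Then set the block down flat on the bench clear of the plate, put any shaft that wobbles or lifts the block into the grey tray, and leave any shaft that runs true lying on the plate. Do not disturb the other things on the bench.

Things in the scene. Friction and masses are not known exactly. Their poses are not given: they have to be found in the camera images.
- plate: Fixed dark flat plate, 220 (x) x 340 (y) x 30 mm tall; origin at the centre of its underside; x along its short side, away from the robot; z up. Eight stop pins, 8 mm across, 6 mm high, stand on it at x = +-102, y = +-35 and +-135 mm. The shafts start on it side by side along y, near x = -34, y = +-85 mm.
- shaft_a: Loose steel shaft, 18 mm diameter, 130 mm long plus a thin 10 mm journal at each end, 0.25 kg; origin mid-length on its axis, y along it; x and z turn as it rolls. Straight, or bent at mid-length so that its ends stand 2 to 3 mm off line: bent, it lifts and drops the block about 2.5 mm each half turn (28 mm of travel); straight, it holds the block level.
- shaft_b: A second loose shaft, nominally the same as shaft_a in every respect; it too may be straight or bent.
- block: Loose hand block, 0.25 kg, on the bench: white board with rubber sole, 150 (x) x 120 (y) x 12 mm; origin at the centre of the sole's underside, z up. Grey upright handle at its middle, 18 mm thick (x), 50 mm long (y), 12 to 54 mm above the sole. Laid on a shaft (sole 48 mm above the bench) and moved along its x it rolls the shaft, which travels half as far.
- tray: Fixed grey open tray for rejects, 140 (x) x 200 (y) x 30 mm tall, walls and floor 4 mm thick; origin at the centre of its underside.
- reagent: Bystander, not to be disturbed: amber screw-cap bottle, 60 mm diameter, 130 mm tall; origin at the centre of its underside.
- dishes: Bystander, not to be disturbed: stack of two clear round dishes, 88 mm across, 29 mm tall; origin at the centre of its underside.
- tipbox: Bystander, not to be disturbed: white closed box, 70 x 110 x 50 mm; origin at the centre of its underside.
- beaker: Bystander, not to be disturbed: clear open beaker, 70 mm across, 80 mm tall; origin at the centre of its underside.
- vial: Bystander, not to be disturbed: small glass vial, 26 mm across, 45 mm tall; origin at the centre of its underside.
- pipette: Bystander, not to be disturbed: hand pipette lying down, about 235 mm long, 30 mm high; origin at the centre of its underside.
- cap: Bystander, not to be disturbed: white screw cap lying flat, 32 mm across, 12 mm tall; origin at the centre of its underside.
Not all that is in view belongs to the job. What is shaped like the shaft_a but pink, purple or yellow is not meant.

How it is judged (in metres and radians):
On the way, in this order (a step that is already met when the one before it is completed fails the run):
1. one shaft has been rolled forward about half a turn (22 mm or more) under the block ((((x of shaft_a in the frame of plate above -0.013 m and distance of shaft_a from where it was at the start of the episode above 0.022 m and z of shaft_a in the frame of plate between 0.034 and 0.046 m) and contact force between block and shaft_a above 1.5 N) or ((x of shaft_b in the frame of plate above -0.013 m and distance of shaft_b from where it was at the start of the episode above 0.022 m and z of shaft_b in the frame of plate between 0.034 and 0.046 m) and contact force between block and shaft_b above 1.5 N))), for 0.05 s.
2. both shafts have been rolled forward about half a turn (22 mm or more) under the block, and both still lie on the plate (x of each of shaft_a, shaft_b in the frame of plate above -0.013 m and distance of each of shaft_a, shaft_b from where it was at the start of the episode above 0.022 m and z of shaft_a in the frame of plate between 0.034 and 0.046 m and z of shaft_b in the frame of plate between 0.034 and 0.046 m and (contact force between block and shaft_a above 1.5 N or contact force between block and shaft_b above 1.5 N)), for 0.05 s.
At the end, for the whole second after the job is handed in: The shaft that wobbles lies in the tray below its rim, the shaft that runs true lies on the plate, and the block lies flat on the bench clear of the plate (sole within 6 mm of the bench), all at rest (x of shaft_a in the frame of tray between -0.062 and 0.062 m and y of shaft_a in the frame of tray between -0.09 and 0.09 m and z of shaft_a in the frame of tray between 0.008 and 0.03 m and x of shaft_b in the frame of plate between -0.11 and 0.11 m and y of shaft_b in the frame of plate between -0.17 and 0.17 m and z of shaft_b in the frame of plate between 0.034 and 0.046 m and linear speed of each of shaft_a, shaft_b, block below 0.03 m/s and height (world z) of block between -0.004 and 0.006 m and angle between block's own z axis and vertical below 0.08 rad and contact force between block and plate below 0.05 N); the robot touches nothing.
It fails at once if a shaft pressed on the plate with more than 30 N (contact force between any of shaft_a, shaft_b and plate above 30 N).
It fails at once if the block struck or dragged on the plate itself with more than 5 N (contact force between block and plate above 5 N).
It fails at once if a bystander moved more than 25 mm (distance of any of reagent, dishes, tipbox, beaker, vial, pipette, cap from where it was at the start of the episode above 0.025 m).
It also fails if it takes over 72 s, if anything falls off the work surface, if the arm or the gripper's body presses on something with over 40 N, if the wrist force passes 120 N, or if a joint passes its speed limit or range.

## Working session

There is one attempt and no reset: what is moved stays moved. The work goes in short steps, Python scripts to look and compute and a tool call to move; the robot and the scene stay as the last step left them, time stands still between calls to the robot, and variables do not carry over. Pictures are saved under pics/ and viewed, and the job is handed in when it is done.

Besides the shell and the picture viewer there is one more tool, called after "Request:" by a JSON object that holds its "name" and its "arguments", one argument or row to a line. play_rows: Moves the arm, as the interface text tells. Its arguments: {"type":"object","properties":{"targets":{"type":"array","items":{"type":"object","properties":{"linear":{"type":"array","items":{"type":"number"}},"turn":{"type":"number"}}}},"hand":{"type":"number"}},"required":["targets"]}

```bash
mkdir -p pics
cat > h.py <<'E'
from cell import env
import numpy as np, cv2
def snap(n,f):
    p,d=env.read_camera(n); cv2.imwrite(f'pics/{f}.png',p[:,:,::-1]); np.save(f'pics/{f}.npy',d); return p,d
def w(n,u,v,d):
    c=env.camera_params(n); X=np.array([(u-c['cx'])/c['fx']*d,(v-c['cy'])/c['fy']*d,d])
    return np.array(c['R']).T@(X-np.array(c['t']))
def wz(n,u,v,z):
    c=env.camera_params(n);R=np.array(c['R']);t=np.array(c['t'])
    r=R.T@np.array([(u-c['cx'])/c['fx'],(v-c['cy'])/c['fy'],1]);o=-R.T@t
    return o+r*(z-o[2])/r[2]
def px(n,X):
    c=env.camera_params(n);q=np.array(c['R'])@np.array(X)+np.array(c['t']);return c['fx']*q[0]/q[2]+c['cx'],c['fy']*q[1]/q[2]+c['cy']
E
python3 - <<'E'
from h import *
snap('top','t0');snap('side','s0')
s=env.state();print({k:np.round(v,3) for k,v in s.items()})
for n in('top','side'):
    c=env.camera_params(n);print(n,c['fx'],np.round(c['R'],3).tolist(),-np.array(c['R']).T@np.array(c['t']))
E
```

```text
{'t': np.float64(0.1), 'joints': array([-1.276,  0.491,  1.559, -0.   ,  1.092, -0.106]), 'qvel': array([-0.003, -0.001, -0.001, -0.001, -0.002, -0.001]), 'tau': array([ 2.0000e-03, -6.1362e+01, -2.5860e+01,  6.9000e-02,  4.7000e-02,
       -0.0000e+00]), 'eef_pos': array([ 243.804, -575.325,  291.736]), 'tcp_rot': array([-3.141, -0.   ,  0.401]), 'ft_force': array([ 0.272, -0.473, -0.479]), 'moment': array([0.032, 0.006, 0.033]), 'opening': np.float64(0.997)}
top 535.7605679069835 [[-0.012, -1.0, -0.007], [-0.998, 0.012, -0.054], [0.054, 0.006, -0.999]] [ 434.57296719  -16.00249374 1373.80580718]
side 508.3913281045328 [[-0.965, -0.259, -0.023], [-0.117, 0.51, -0.852], [0.233, -0.82, -0.523]] [203.74278377 999.59950218 718.76407189]
```

View pics/t0.png

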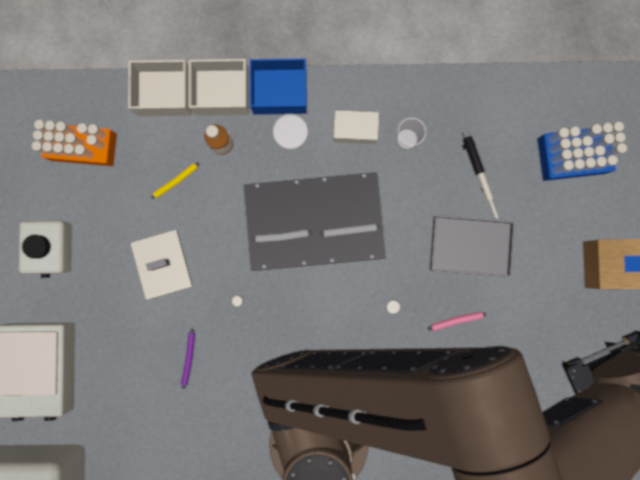

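View pics/s0.png

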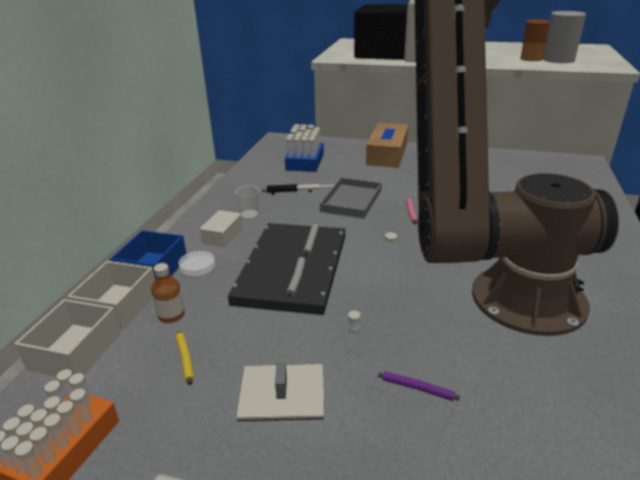

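Run:
```python
from h import *
p=cv2.imread('pics/t0.png')
cv2.imwrite('pics/c1.png',cv2.resize(p[160:285,235:395],None,fx=5,fy=4.8,interpolation=cv2.INTER_CUBIC)[:600,:800])
cv2.imwrite('pics/c2.png',cv2.resize(p[220:310,120:205],None,fx=6,fy=6,interpolation=cv2.INTER_CUBIC))
cv2.imwrite('pics/c3.png',cv2.resize(p[205:285,420:520],None,fx=6,fy=6,interpolation=cv2.INTER_CUBIC))
```

```text
(no output)
```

View pics/c1.png

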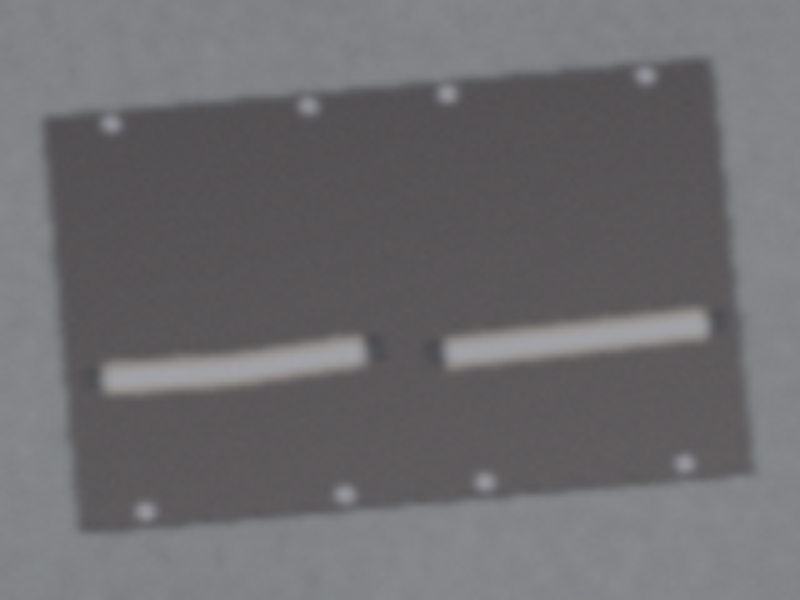

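View pics/c2.png

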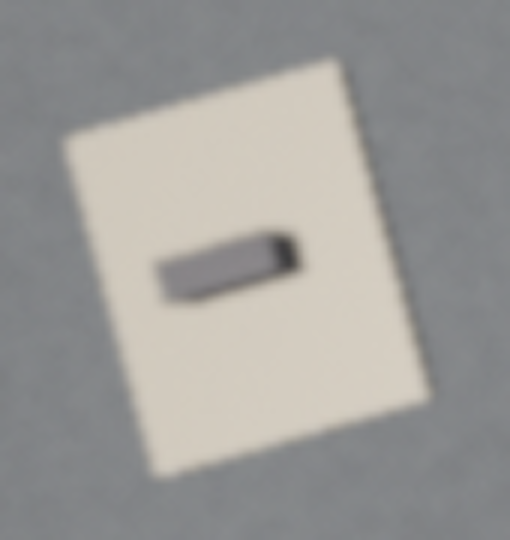

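View pics/c3.png

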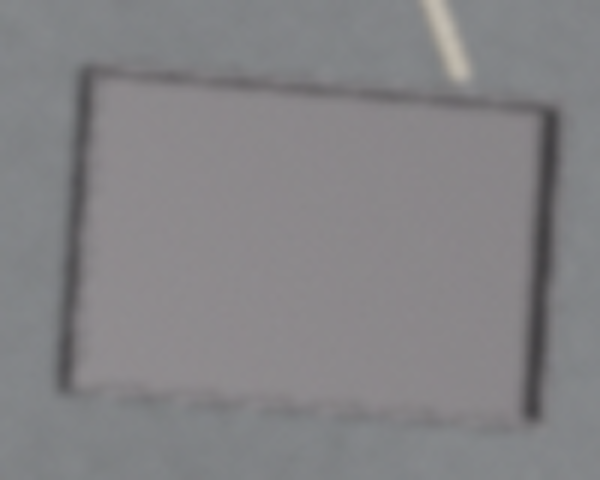

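Left shaft (282,237) looks bent and the right one (350,230) straight; decoys are yellow (175,180), purple (188,358) and pink (457,321). The block is at (160,264) with its grey handle, the tray at (471,246), and the light trays at the back plus the blue tray are not meant.

```bash
cat >> h.py <<'E'
def yawof(a,b):
    d=np.array(b)-np.array(a);return np.arctan2(d[1],d[0])
def rect(pts,zs,name='top'):
    # pts TL,TR,BR,BL in image
    P=np.array([wz(name,u,v,zs)[:2] for u,v in pts]);c=P.mean(0)
    ax=(P[0]+P[1]-P[2]-P[3])/2; ay=(P[0]+P[3]-P[1]-P[2])/2
    print(np.round(P,1).tolist(),'c',np.round(c,1),'L',np.linalg.norm(ax).round(1),np.linalg.norm(ay).round(1),'yaw',np.arctan2(ax[1],ax[0]).round(4),(np.arctan2(ay[1],ay[0])-np.pi/2).round(4))
    return c
E
python3 - <<'E'
from h import *
f=lambda x,y,ox,oy,sx,sy:(ox+(x+.5)/sx-.5,oy+(y+.5)/sy-.5)
c1=lambda x,y:f(x,y,235,160,5,4.8); c2=lambda x,y:f(x,y,120,220,6,6); c3=lambda x,y:f(x,y,420,205,6,6)
rect([c1(45,118),c1(710,60),c1(752,472),c1(80,530)],30)
rect([c1(111,124),c1(646,76),c1(685,464),c1(146,512)],35)  # pins 204 x 270
rect([c2(66,138),c2(338,60),c2(430,400),c2(158,477)],12)
rect([c2(157,262),c2(272,233),c2(283,262),c2(170,301)],54)
rect([c3(82,66),c3(558,105),c3(541,422),c3(58,390)],30)
for n,a,b in(('left',(101,378),(367,350)),('right',(445,353),(710,324))):
    A=wz('top',*c1(*a),39);B=wz('top',*c1(*b),39);print(n,A.round(1),B.round(1),(A+B)/2,np.linalg.norm(A-B),yawof(B,A)-np.pi/2)
for n,u,v,z in(('reagent',217,132,130),('vial',237,301,45),('cap',393,307,12),('dish',290,131,29),('beaker',411,133,80),('pip',497,216,15),('tip',356,125,50)):print(n,wz('top',u,v,z).round())
d=np.load('pics/t0.npy')
for u,v in((160,285),(158,264),(282,237),(282,200),(471,246),(200,240)):print(u,v,w('top',u,v,float(d[v,u])).round(1))
E
```

```text
[[652.2, 181.5], [678.6, -155.1], [461.5, -172.3], [435.3, 164.9]] c [556.9   4.8] L 217.7 337.9 yaw 0.0778 0.078
[[647.8, 147.5], [669.6, -122.2], [466.0, -138.3], [444.2, 131.2]] c [556.9   4.5] L 204.3 270.5 yaw 0.0796 0.0807
[[508.8, 473.4], [540.6, 357.6], [395.9, 318.3], [364.8, 433.4]] c [452.5 395.7] L 149.7 119.7 yaw 0.2683 0.2661
[[455.0, 420.5], [466.3, 373.1], [454.4, 368.6], [438.9, 415.0]] c [453.7 394.3] L 14.9 48.8 yaw 0.343 0.2784
[[566.5, -295.4], [547.6, -493.9], [415.4, -482.7], [431.1, -282.3]] c [ 490.1 -388.6] L 134.4 200.2 yaw -0.0907 -0.0864
left [514.1 152.8  39. ] [527.1  19.7  39. ] [520.5884174  86.260654   39.       ] 133.67993197088387 0.09712740640780626
right [525.  -19.2  39. ] [ 538.5 -151.7   39. ] [531.76846824 -85.44684406  39.        ] 133.17542207718094 0.10143249741552673
reagent [761. 229. 130.]
vial [359. 197.  45.]
cap [ 338. -192.   12.]
dish [787.  63.  29.]
beaker [ 765. -236.   80.]
pip [ 565. -460.   15.]
tip [ 794. -104.   50.]
160 285 [400.1 397.3  13.6]
158 264 [452.7 388.4  59.7]
282 237 [516.2  84.2  46.9]
282 200 [610.8  84.8  29.3]
471 246 [ 489.7 -394.5    6.9]
200 240 [ 5.139e+02  2.989e+02 -4.000e-01]
```

```bash
cat >> h.py <<'E'
def rel(cmd,*ts):
    x,y,z,a=cmd;c,s=np.cos(a),np.sin(a)
    for t in ts:
        d=np.array(t[:3])-cmd[:3]
        print('->',t,'linear',[round(float(v),1) for v in(c*d[0]+s*d[1],s*d[0]-c*d[1],-d[2])],'turn',round(-(t[3]-a),4))
def after(cmd,lin,turn):
    x,y,z,a=cmd;c,s=np.cos(a),np.sin(a)
    return [x+c*lin[0]+s*lin[1],y+s*lin[0]-c*lin[1],z-lin[2],a-turn]
def st():
    s=env.state();print('t',round(float(s['t']),2),'pos',np.round(s['eef_pos'],1),'rot',np.round(s['tcp_rot'],3),'F',np.round(s['ft_force'],1),'M',np.round(s['moment'],2),'op',round(float(s['opening'])*95.1,1))
E
python3 - <<'E'
from h import *
rel([243.87,-575.47,292.26,.401],[520,0,292.26,1.838],[453,395,292.26,1.838],[453,395,94,1.838])
E
```

```text
-> [520, 0, 292.26, 1.838] linear [478.9, -422.0, -0.0] turn -1.437
-> [453, 395, 292.26, 1.838] linear [571.4, -811.9, -0.0] turn -1.437
-> [453, 395, 94, 1.838] linear [571.4, -811.9, 198.3] turn -1.437
```

Request:
{"name": "play_rows", "arguments": {
  "targets": [
    {"linear": [479,-422,0],"turn": -1.437},
    {"linear": [479,-422,0],"turn": -1.437},
    {"linear": [479,-422,0],"turn": -1.437},
    {"linear": [479,-422,0],"turn": -1.437},
    {"linear": [479,-422,0],"turn": -1.437},
    {"linear": [479,-422,0],"turn": -1.437},
    {"linear": [479,-422,0],"turn": -1.437},
    {"linear": [479,-422,0],"turn": -1.437},
    {"linear": [479,-422,0],"turn": -1.437},
    {"linear": [479,-422,0],"turn": -1.437},
    {"linear": [571.4,-811.9,0],"turn": -1.437},
    {"linear": [571.4,-811.9,0],"turn": -1.437},
    {"linear": [571.4,-811.9,0],"turn": -1.437},
    {"linear": [571.4,-811.9,0],"turn": -1.437},
    {"linear": [571.4,-811.9,0],"turn": -1.437},
    {"linear": [571.4,-811.9,0],"turn": -1.437},
    {"linear": [571.4,-811.9,0],"turn": -1.437},
    {"linear": [571.4,-811.9,0],"turn": -1.437},
    {"linear": [571.4,-811.9,0],"turn": -1.437},
    {"linear": [571.4,-811.9,0],"turn": -1.437}
  ],
  "hand": 95
}}

```text
t: 2.6
eef_pos: [453.6, 394.0, 292.3]
tcp_rot: [-3.141, 0.0, 1.836]
ft_force: [-0.5, -0.3, -0.8]
opening: 0.999
```

Request:
{"name": "play_rows", "arguments": {
  "targets": [
    {"linear": [0,0,60],"turn": 0},
    {"linear": [0,0,120],"turn": 0},
    {"linear": [0,0,160],"turn": 0},
    {"linear": [0,0,185],"turn": 0},
    {"linear": [0,0,197],"turn": 0},
    {"linear": [0,0,197],"turn": 0}
  ]
}}

```text
t: 3.35
eef_pos: [453.5, 394.5, 95.1]
tcp_rot: [-3.141, 0.0, 1.837]
ft_force: [1.8, 0.9, -0.4]
opening: 0.998
```

Run:
```python
from h import *
st()
p,d=snap('side','s1');cv2.imwrite('pics/c4.png',cv2.resize(p[300:450,200:360,::-1],None,fx=4,fy=4,interpolation=cv2.INTER_CUBIC))
```

```text
t 3.35 pos [453.5 394.5  95.1] rot [-3.141  0.     1.837] F [ 1.8  0.9 -0.4] M [-0.08 -0.13 -0.06] op 94.9
```

View pics/c4.png

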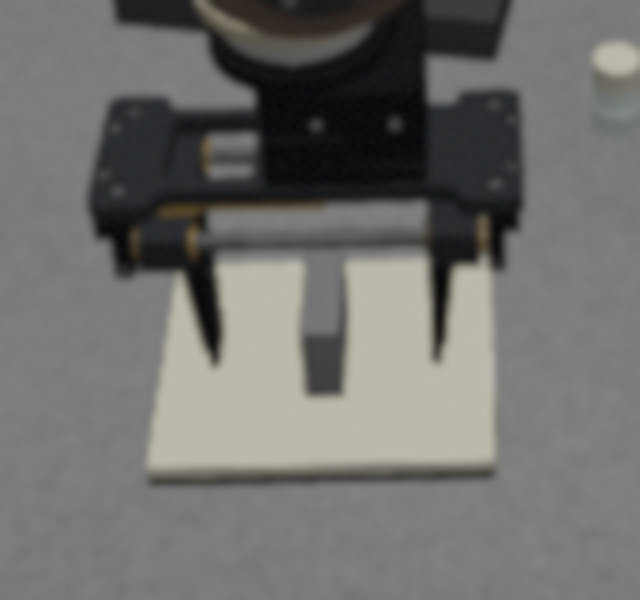

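The jaws straddle the grey handle (crop ~323,330) evenly, one finger each side. I'll close them and lift.

Request:
{"name": "play_rows", "arguments": {
  "targets": [
    {"linear": [0,0,0],"turn": 0},
    {"linear": [0,0,0],"turn": 0},
    {"linear": [0,0,0],"turn": 0},
    {"linear": [0,0,0],"turn": 0},
    {"linear": [0,0,0],"turn": 0},
    {"linear": [0,0,0],"turn": 0},
    {"linear": [0,0,0],"turn": 0},
    {"linear": [0,0,0],"turn": 0}
  ],
  "hand": 0
}}

```text
t: 4.4
eef_pos: [453.2, 395.0, 95.2]
tcp_rot: [3.142, 0.0, 1.838]
ft_force: [0.0, 0.2, 0.7]
opening: 0.219
```

Request:
{"name": "play_rows", "arguments": {
  "targets": [
    {"linear": [0,0,-15],"turn": 0},
    {"linear": [0,0,-60],"turn": 0},
    {"linear": [0,0,-100],"turn": 0},
    {"linear": [0,0,-110],"turn": 0},
    {"linear": [0,0,-110],"turn": 0},
    {"linear": [0,0,-110],"turn": 0}
  ]
}}

```text
t: 5.15
eef_pos: [452.8, 394.7, 203.7]
tcp_rot: [-3.139, 0.001, 1.838]
ft_force: [-0.3, -0.5, -1.9]
opening: 0.187
```

Run:
```python
from h import *
st()
p,d=snap('side','s2');cv2.imwrite('pics/c5.png',cv2.resize(p[220:420,180:380,::-1],None,fx=3,fy=3,interpolation=cv2.INTER_CUBIC))
```

```text
t 5.15 pos [452.8 394.7 203.7] rot [-3.139e+00  1.000e-03  1.838e+00] F [-0.3 -0.5 -1.9] M [-0.03 -0.12  0.03] op 17.8
```

View pics/c5.png

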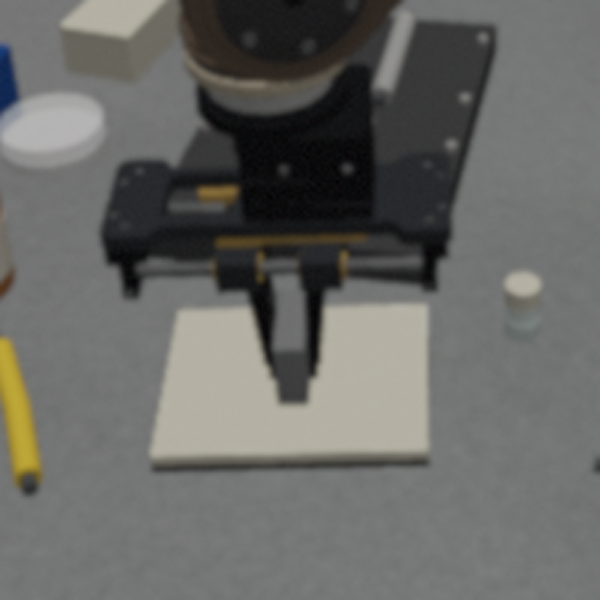

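Run:
```python
from h import *
rel([453,395,205.26,1.838],[517,-85,205.26,1.661],[517,-85,160,1.661])
```

```text
-> [517, -85, 205.26, 1.661] linear [-479.9, -65.0, -0.0] turn 0.177
-> [517, -85, 160, 1.661] linear [-479.9, -65.0, 45.3] turn 0.177
```

Request:
{"name": "play_rows", "arguments": {
  "targets": [
    {"linear": [-40,-5,0],"turn": 0.015},
    {"linear": [-90,-12,0],"turn": 0.033},
    {"linear": [-145,-20,0],"turn": 0.053},
    {"linear": [-200,-27,0],"turn": 0.074},
    {"linear": [-255,-35,0],"turn": 0.094},
    {"linear": [-310,-42,0],"turn": 0.114},
    {"linear": [-365,-49,0],"turn": 0.135},
    {"linear": [-415,-56,0],"turn": 0.153},
    {"linear": [-455,-62,0],"turn": 0.168},
    {"linear": [-480,-65,10],"turn": 0.177},
    {"linear": [-480,-65,35],"turn": 0.177},
    {"linear": [-480,-65,45],"turn": 0.177},
    {"linear": [-480,-65,45],"turn": 0.177},
    {"linear": [-480,-65,45],"turn": 0.177},
    {"linear": [-480,-65,45],"turn": 0.177}
  ]
}}

```text
t: 7.08
eef_pos: [517.4, -84.9, 160.9]
tcp_rot: [3.141, 0.0, 1.661]
ft_force: [1.2, -0.2, -2.8]
opening: 0.188
```

Run:
```python
from h import *
st()
p,d=snap('side','s3');cv2.imwrite('pics/c6.png',cv2.resize(p[140:340,220:420,::-1],None,fx=3,fy=3,interpolation=cv2.INTER_CUBIC))
```

```text
t 7.08 pos [517.4 -84.9 160.9] rot [3.141 0.    1.661] F [ 1.2 -0.2 -2.8] M [-0.03 -0.11  0.12] op 17.9
```

View pics/c6.png

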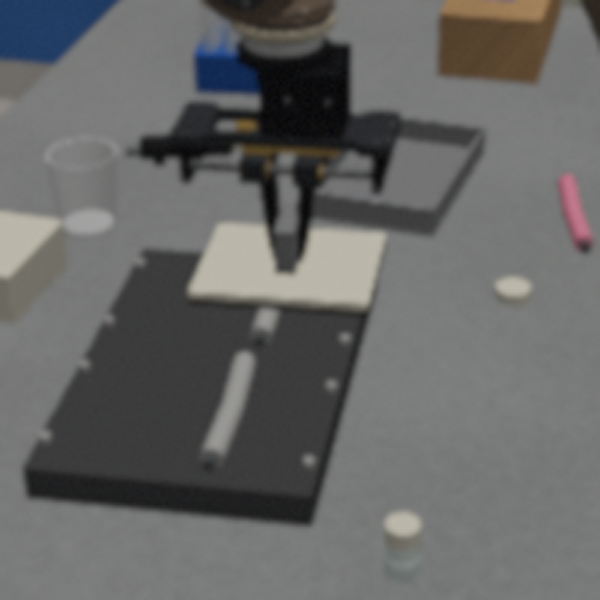

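Request:
{"name": "play_rows", "arguments": {
  "targets": [
    {"linear": [0,0,8],"turn": 0},
    {"linear": [0,0,13],"turn": 0},
    {"linear": [0,0,15],"turn": 0},
    {"linear": [0,0,15],"turn": 0},
    {"linear": [0,0,15],"turn": 0}
  ]
}}

```text
t: 7.75
eef_pos: [517.2, -85.1, 145.2]
tcp_rot: [-3.142, 0.0, 1.661]
ft_force: [0.3, -0.8, -2.4]
opening: 0.19
```

Request:
{"name": "play_rows", "arguments": {
  "targets": [
    {"linear": [0,0,0.5],"turn": 0},
    {"linear": [0,0,1],"turn": 0},
    {"linear": [0,0,1],"turn": 0}
  ]
}}

```text
t: 8.12
eef_pos: [517.5, -85.1, 144.8]
tcp_rot: [3.14, 0.0, 1.661]
ft_force: [0.7, 1.2, 5.3]
opening: 0.186
```

Request:
{"name": "play_rows", "arguments": {
  "targets": [
    {"linear": [0,0,0.5],"turn": 0},
    {"linear": [0,0,1],"turn": 0},
    {"linear": [0,0,1],"turn": 0}
  ]
}}

```text
t: 8.5
eef_pos: [518.0, -85.1, 144.7]
tcp_rot: [3.138, 0.001, 1.661]
ft_force: [-0.7, 2.8, 15.0]
opening: 0.185
```

Request:
{"name": "play_rows", "arguments": {
  "targets": [
    {"linear": [0,0,-0.9],"turn": 0},
    {"linear": [0,0,-0.9],"turn": 0},
    {"linear": [0,2,-0.9],"turn": 0},
    {"linear": [0,4,-0.9],"turn": 0},
    {"linear": [0,6,-0.9],"turn": 0}
  ]
}}

```text
t: 9.12
eef_pos: [523.5, -84.5, 144.7]
tcp_rot: [3.14, 0.0, 1.661]
ft_force: [-0.9, 2.6, 8.4]
opening: 0.193
```

Request:
{"name": "play_rows", "arguments": {
  "targets": [
    {"linear": [0,3,0],"turn": 0},
    {"linear": [0,6,0],"turn": 0},
    {"linear": [0,9,0],"turn": 0}
  ]
}}

```text
t: 9.5
eef_pos: [532.4, -83.6, 144.8]
tcp_rot: [3.141, 0.0, 1.661]
ft_force: [-1.1, 4.2, 9.4]
opening: 0.187
```

Request:
{"name": "play_rows", "arguments": {
  "targets": [
    {"linear": [0,3,-0.4],"turn": 0},
    {"linear": [0,6,-0.4],"turn": 0},
    {"linear": [0,9,-0.4],"turn": 0}
  ]
}}

```text
t: 9.88
eef_pos: [541.2, -82.7, 144.8]
tcp_rot: [3.142, -0.0, 1.661]
ft_force: [-1.4, 5.0, 7.1]
opening: 0.191
```

Request:
{"name": "play_rows", "arguments": {
  "targets": [
    {"linear": [0,3,0],"turn": 0},
    {"linear": [0,6,0],"turn": 0},
    {"linear": [0,9,0],"turn": 0}
  ]
}}

```text
t: 10.25
eef_pos: [550.1, -81.7, 144.8]
tcp_rot: [3.142, -0.0, 1.661]
ft_force: [-1.3, 5.7, 6.3]
opening: 0.186
```

Request:
{"name": "play_rows", "arguments": {
  "targets": [
    {"linear": [0,3,0],"turn": 0},
    {"linear": [0,6,0],"turn": 0},
    {"linear": [0,9,0],"turn": 0}
  ]
}}

```text
t: 10.62
eef_pos: [559.0, -80.8, 144.8]
tcp_rot: [-3.142, -0.001, 1.661]
ft_force: [-2.0, 5.7, 7.3]
opening: 0.188
```

Request:
{"name": "play_rows", "arguments": {
  "targets": [
    {"linear": [0.2,3,0],"turn": 0},
    {"linear": [0.4,6,0],"turn": 0},
    {"linear": [0.6,9,0],"turn": 0}
  ]
}}

```text
t: 11.0
eef_pos: [568.1, -79.7, 144.8]
tcp_rot: [3.141, -0.0, 1.661]
ft_force: [-0.6, 3.3, 6.5]
opening: 0.191
```

Request:
{"name": "play_rows", "arguments": {
  "targets": [
    {"linear": [0.2,3,0],"turn": 0},
    {"linear": [0.4,6,0],"turn": 0},
    {"linear": [0.6,9,0],"turn": 0},
    {"linear": [0.6,12,0],"turn": 0},
    {"linear": [0.6,12,0],"turn": 0},
    {"linear": [0.6,12,0],"turn": 0}
  ]
}}

```text
t: 11.75
eef_pos: [580.1, -78.4, 144.8]
tcp_rot: [3.141, 0.0, 1.661]
ft_force: [0.1, 1.4, 5.1]
opening: 0.187
```

Request:
{"name": "play_rows", "arguments": {
  "targets": [
    {"linear": [0,0,-3],"turn": 0},
    {"linear": [0,0,-15],"turn": 0},
    {"linear": [0,0,-40],"turn": 0},
    {"linear": [0,0,-60],"turn": 0},
    {"linear": [0,0,-60],"turn": 0},
    {"linear": [0,0,-60],"turn": 0}
  ]
}}

```text
t: 12.5
eef_pos: [579.5, -78.2, 204.0]
tcp_rot: [-3.141, -0.0, 1.661]
ft_force: [0.4, 0.6, -3.0]
opening: 0.186
```

Run:
```python
from h import *
st()
p,d=snap('side','s4');cv2.imwrite('pics/c7.png',cv2.resize(p[140:340,220:420,::-1],None,fx=3,fy=3,interpolation=cv2.INTER_CUBIC))
```

```text
t 12.5 pos [579.5 -78.2 204. ] rot [-3.141 -0.     1.661] F [ 0.4  0.6 -3. ] M [-0.   -0.12  0.01] op 17.6
```

View pics/c7.png

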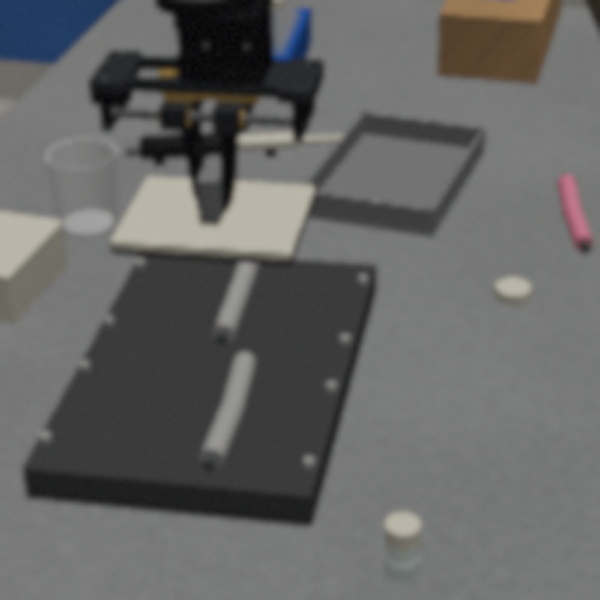

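Run:
```python
from h import *
rel([579.6,-78.1,204.56,1.661],[505.6,84.9,204.56,1.667],[505.6,84.9,148,1.667])
```

```text
-> [505.6, 84.9, 204.56, 1.667] linear [169.0, -59.0, -0.0] turn -0.006
-> [505.6, 84.9, 148, 1.667] linear [169.0, -59.0, 56.6] turn -0.006
```

Request:
{"name": "play_rows", "arguments": {
  "targets": [
    {"linear": [30,-10,0],"turn": -0.006},
    {"linear": [80,-28,0],"turn": -0.006},
    {"linear": [130,-45,0],"turn": -0.006},
    {"linear": [169,-59,0],"turn": -0.006},
    {"linear": [169,-59,15],"turn": -0.006},
    {"linear": [169,-59,40],"turn": -0.006},
    {"linear": [169,-59,54],"turn": -0.006},
    {"linear": [169,-59,57],"turn": -0.006},
    {"linear": [169,-59,57],"turn": -0.006},
    {"linear": [169,-59,57],"turn": -0.006}
  ]
}}

```text
t: 13.8
eef_pos: [506.1, 84.6, 148.0]
tcp_rot: [3.141, 0.0, 1.667]
ft_force: [-0.0, -0.1, -2.1]
opening: 0.19
```

Request:
{"name": "play_rows", "arguments": {
  "targets": [
    {"linear": [0,0,1],"turn": 0},
    {"linear": [0,0,2],"turn": 0},
    {"linear": [0,0,2],"turn": 0}
  ]
}}

```text
t: 14.18
eef_pos: [505.9, 84.7, 145.6]
tcp_rot: [3.141, 0.0, 1.667]
ft_force: [0.6, 0.5, -0.8]
opening: 0.192
```

Request:
{"name": "play_rows", "arguments": {
  "targets": [
    {"linear": [0,0,0.6],"turn": 0},
    {"linear": [0,0,0.6],"turn": 0}
  ]
}}

```text
t: 14.42
eef_pos: [505.9, 84.7, 144.9]
tcp_rot: [3.142, 0.0, 1.667]
ft_force: [-0.3, 0.4, -2.1]
opening: 0.189
```

Request:
{"name": "play_rows", "arguments": {
  "targets": [
    {"linear": [0,2,0],"turn": 0},
    {"linear": [0,4,0],"turn": 0}
  ]
}}

```text
t: 14.68
eef_pos: [510.1, 85.2, 145.1]
tcp_rot: [3.141, 0.0, 1.667]
ft_force: [-1.7, 0.6, 4.8]
opening: 0.185
```

Request:
{"name": "play_rows", "arguments": {
  "targets": [
    {"linear": [0,2,-0.2],"turn": 0},
    {"linear": [0,4,-0.4],"turn": 0}
  ]
}}

```text
t: 14.92
eef_pos: [514.0, 85.6, 145.5]
tcp_rot: [3.141, 0.0, 1.667]
ft_force: [-1.3, 0.1, 4.6]
opening: 0.187
```

Request:
{"name": "play_rows", "arguments": {
  "targets": [
    {"linear": [0,2,-0.2],"turn": 0},
    {"linear": [0,4,-0.4],"turn": 0}
  ]
}}

```text
t: 15.18
eef_pos: [518.0, 86.0, 145.9]
tcp_rot: [3.141, 0.0, 1.667]
ft_force: [-1.2, 1.9, 5.0]
opening: 0.189
```

Rising steadily: this one wobbles. I'll keep the force around 7 N.

Request:
{"name": "play_rows", "arguments": {
  "targets": [
    {"linear": [0,2,-0.2],"turn": 0},
    {"linear": [0,4,-0.4],"turn": 0}
  ]
}}

```text
t: 15.42
eef_pos: [522.0, 86.3, 146.3]
tcp_rot: [3.141, 0.0, 1.667]
ft_force: [-0.8, 0.5, 4.9]
opening: 0.185
```

Request:
{"name": "play_rows", "arguments": {
  "targets": [
    {"linear": [0,2,-0.2],"turn": 0},
    {"linear": [0,4,-0.3],"turn": 0}
  ]
}}

```text
t: 15.68
eef_pos: [526.0, 86.7, 146.5]
tcp_rot: [3.141, 0.0, 1.667]
ft_force: [-0.9, 2.0, 5.7]
opening: 0.186
```

Request:
{"name": "play_rows", "arguments": {
  "targets": [
    {"linear": [0,2,-0.1],"turn": 0},
    {"linear": [0,4,-0.2],"turn": 0}
  ]
}}

```text
t: 15.92
eef_pos: [530.0, 87.1, 146.7]
tcp_rot: [3.141, 0.0, 1.667]
ft_force: [-0.1, 1.5, 5.7]
opening: 0.186
```

Request:
{"name": "play_rows", "arguments": {
  "targets": [
    {"linear": [0,2,0],"turn": 0},
    {"linear": [0,4,0],"turn": 0}
  ]
}}

```text
t: 16.18
eef_pos: [534.0, 87.5, 146.8]
tcp_rot: [3.141, -0.0, 1.667]
ft_force: [-1.7, 2.6, 7.2]
opening: 0.191
```

Request:
{"name": "play_rows", "arguments": {
  "targets": [
    {"linear": [0,2,-0.1],"turn": 0},
    {"linear": [0,4,-0.1],"turn": 0}
  ]
}}

```text
t: 16.42
eef_pos: [538.0, 87.9, 146.9]
tcp_rot: [3.141, -0.0, 1.667]
ft_force: [-1.3, 2.5, 5.4]
opening: 0.189
```

Request:
{"name": "play_rows", "arguments": {
  "targets": [
    {"linear": [0,2,0],"turn": 0},
    {"linear": [0,4,0.1],"turn": 0}
  ]
}}

```text
t: 16.68
eef_pos: [542.1, 88.3, 146.8]
tcp_rot: [3.141, -0.0, 1.667]
ft_force: [-0.5, 1.7, 6.2]
opening: 0.186
```

Request:
{"name": "play_rows", "arguments": {
  "targets": [
    {"linear": [0,2,0.1],"turn": 0},
    {"linear": [0,4,0.3],"turn": 0}
  ]
}}

```text
t: 16.92
eef_pos: [546.2, 88.8, 146.6]
tcp_rot: [3.14, -0.0, 1.667]
ft_force: [-1.5, 2.6, 8.0]
opening: 0.188
```

Request:
{"name": "play_rows", "arguments": {
  "targets": [
    {"linear": [0,2,0.1],"turn": 0},
    {"linear": [0,4,0.3],"turn": 0}
  ]
}}

```text
t: 17.18
eef_pos: [550.2, 89.1, 146.4]
tcp_rot: [3.14, -0.0, 1.667]
ft_force: [0.3, 3.0, 8.0]
opening: 0.188
```

Request:
{"name": "play_rows", "arguments": {
  "targets": [
    {"linear": [0,2,0.1],"turn": 0},
    {"linear": [0,4,0.2],"turn": 0}
  ]
}}

```text
t: 17.42
eef_pos: [554.2, 89.5, 146.1]
tcp_rot: [3.14, -0.0, 1.667]
ft_force: [-0.3, 2.8, 5.7]
opening: 0.191
```

Request:
{"name": "play_rows", "arguments": {
  "targets": [
    {"linear": [0,2,0.2],"turn": 0},
    {"linear": [0,4,0.4],"turn": 0}
  ]
}}

```text
t: 17.68
eef_pos: [558.2, 89.9, 145.8]
tcp_rot: [3.14, -0.0, 1.667]
ft_force: [0.5, 2.9, 6.2]
opening: 0.188
```

Request:
{"name": "play_rows", "arguments": {
  "targets": [
    {"linear": [0,2,0.2],"turn": 0},
    {"linear": [0,4,0.4],"turn": 0}
  ]
}}

```text
t: 17.92
eef_pos: [562.2, 90.3, 145.4]
tcp_rot: [3.14, -0.0, 1.667]
ft_force: [-0.1, 3.6, 6.4]
opening: 0.189
```

Request:
{"name": "play_rows", "arguments": {
  "targets": [
    {"linear": [0,2,0.2],"turn": 0},
    {"linear": [0,4,0.4],"turn": 0}
  ]
}}

```text
t: 18.18
eef_pos: [566.1, 90.7, 144.9]
tcp_rot: [3.14, -0.0, 1.667]
ft_force: [0.7, 3.5, 7.5]
opening: 0.187
```

Request:
{"name": "play_rows", "arguments": {
  "targets": [
    {"linear": [0,1,0.1],"turn": 0},
    {"linear": [0,2,0.1],"turn": 0},
    {"linear": [0,2,0.1],"turn": 0},
    {"linear": [0,2,0.1],"turn": 0}
  ]
}}

```text
t: 18.68
eef_pos: [568.0, 90.9, 144.8]
tcp_rot: [3.14, -0.0, 1.667]
ft_force: [-0.2, 2.9, 6.1]
opening: 0.184
```

Request:
{"name": "play_rows", "arguments": {
  "targets": [
    {"linear": [0,0,-3],"turn": 0},
    {"linear": [0,0,-15],"turn": 0},
    {"linear": [0,0,-40],"turn": 0},
    {"linear": [0,0,-60],"turn": 0},
    {"linear": [0,0,-60],"turn": 0}
  ]
}}

```text
t: 19.3
eef_pos: [568.0, 90.6, 206.0]
tcp_rot: [3.139, 0.0, 1.667]
ft_force: [-1.1, 0.8, -2.7]
opening: 0.188
```

Run:
```python
from h import *
st()
rel([567.3,90.9,204.56,1.667],[453,395,204.56,1.838],[453,395,95.5,1.838])
p,d=snap('side','s5');cv2.imwrite('pics/c8.png',cv2.resize(p[140:340,220:420,::-1],None,fx=3,fy=3,interpolation=cv2.INTER_CUBIC))
```

```text
t 19.3 pos [568.   90.6 206. ] rot [3.139 0.    1.667] F [-1.1  0.8 -2.7] M [-0.   -0.13 -0.  ] op 17.8
-> [453, 395, 204.56, 1.838] linear [313.7, -84.6, -0.0] turn -0.171
-> [453, 395, 95.5, 1.838] linear [313.7, -84.6, 109.1] turn -0.171
```

View pics/c8.png

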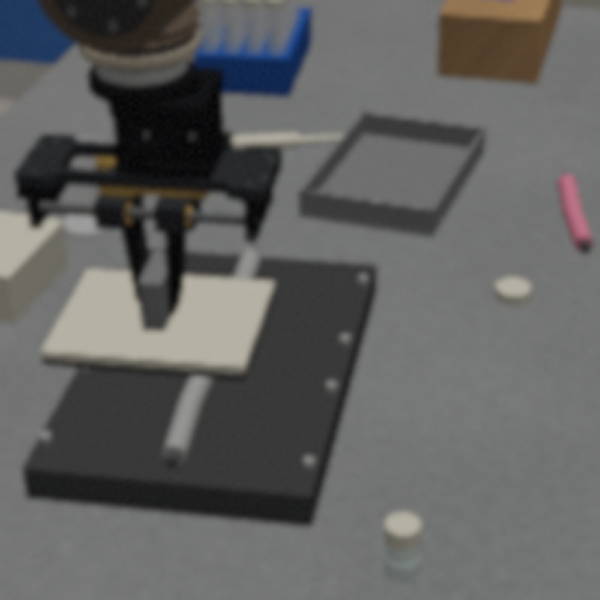

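Request:
{"name": "play_rows", "arguments": {
  "targets": [
    {"linear": [30,-8,0],"turn": -0.02},
    {"linear": [80,-22,0],"turn": -0.05},
    {"linear": [135,-36,0],"turn": -0.08},
    {"linear": [190,-51,0],"turn": -0.11},
    {"linear": [245,-66,0],"turn": -0.14},
    {"linear": [290,-78,0],"turn": -0.171},
    {"linear": [313.7,-84.6,15],"turn": -0.171},
    {"linear": [313.7,-84.6,50],"turn": -0.171},
    {"linear": [313.7,-84.6,85],"turn": -0.171},
    {"linear": [313.7,-84.6,102],"turn": -0.171},
    {"linear": [313.7,-84.6,105],"turn": -0.171},
    {"linear": [313.7,-84.6,105],"turn": -0.171},
    {"linear": [313.7,-84.6,105],"turn": -0.171}
  ]
}}

```text
t: 20.98
eef_pos: [453.7, 395.0, 100.6]
tcp_rot: [3.14, -0.0, 1.838]
ft_force: [0.9, -0.3, -2.2]
opening: 0.188
```

Request:
{"name": "play_rows", "arguments": {
  "targets": [
    {"linear": [0,0,1],"turn": 0},
    {"linear": [0,0,2],"turn": 0},
    {"linear": [0,0,2],"turn": 0}
  ]
}}

```text
t: 21.35
eef_pos: [453.3, 394.8, 97.5]
tcp_rot: [3.142, 0.0, 1.838]
ft_force: [-0.5, 0.3, -0.9]
opening: 0.19
```

Request:
{"name": "play_rows", "arguments": {
  "targets": [
    {"linear": [0,0,0.5],"turn": 0},
    {"linear": [0,0,0.5],"turn": 0}
  ]
}}

```text
t: 21.6
eef_pos: [453.3, 394.8, 97.0]
tcp_rot: [3.142, 0.0, 1.838]
ft_force: [-0.1, 0.2, -1.5]
opening: 0.188
```

Request:
{"name": "play_rows", "arguments": {
  "targets": [
    {"linear": [0,0,0.4],"turn": 0},
    {"linear": [0,0,0.4],"turn": 0}
  ]
}}

```text
t: 21.85
eef_pos: [453.3, 394.8, 96.9]
tcp_rot: [3.141, 0.0, 1.838]
ft_force: [-1.5, -0.8, 4.5]
opening: 0.187
```

Request:
{"name": "play_rows", "arguments": {
  "targets": [
    {"linear": [0,0,0],"turn": 0},
    {"linear": [0,0,0],"turn": 0},
    {"linear": [0,0,0],"turn": 0},
    {"linear": [0,0,0],"turn": 0},
    {"linear": [0,0,0],"turn": 0},
    {"linear": [0,0,-20],"turn": 0},
    {"linear": [0,0,-70],"turn": 0},
    {"linear": [0,0,-110],"turn": 0},
    {"linear": [0,0,-110],"turn": 0}
  ],
  "hand": 80
}}

```text
t: 22.98
eef_pos: [453.9, 395.4, 209.5]
tcp_rot: [3.137, -0.002, 1.838]
ft_force: [0.1, -0.7, -0.0]
opening: 0.842
```

Run:
```python
from h import *
st()
p,d=snap('side','s6')
p,d=snap('top','t6');cv2.imwrite('pics/c9.png',cv2.resize(p[160:285,235:395,::-1],None,fx=5,fy=4.8,interpolation=cv2.INTER_CUBIC))
```

```text
t 22.98 pos [453.9 395.4 209.5] rot [ 3.137e+00 -2.000e-03  1.838e+00] F [ 0.1 -0.7 -0. ] M [-0.01 -0.13  0.03] op 80.1
```

View pics/c9.png

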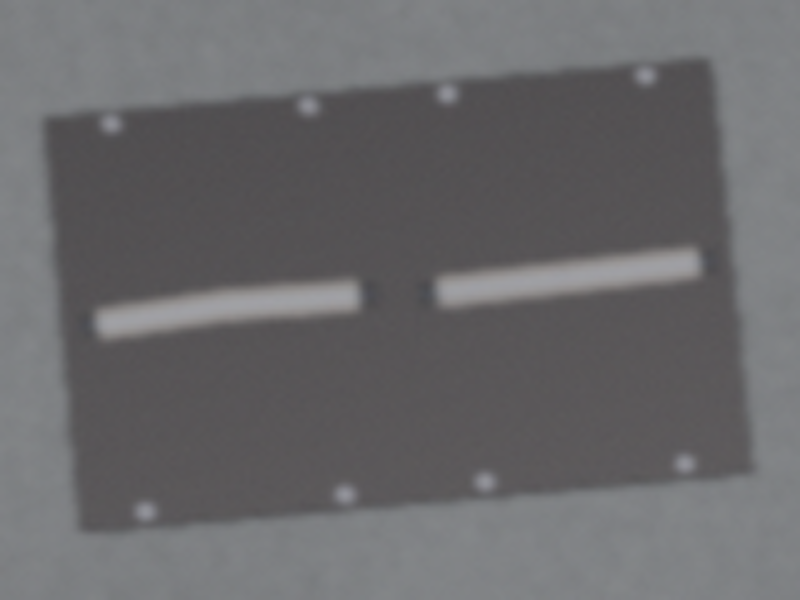

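View pics/s6.png

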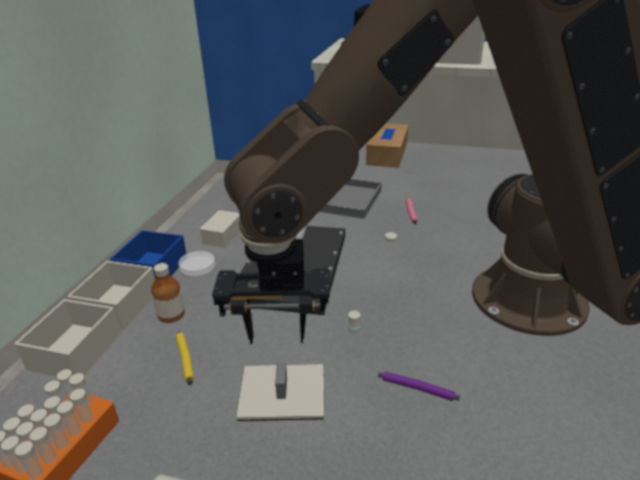

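Run:
```python
from h import *
f=lambda x,y:(235+(x+.5)/5-.5,160+(y+.5)/4.8-.5)
A,M,B,C,D=[wz('top',*f(*q),39) for q in((95,325),(225,306),(360,295),(436,291),(702,262))]
print(A,M,B,(A+B)/2,yawof(B,A)-np.pi/2, 'straight',(C+D)/2,yawof(D,C)-np.pi/2)
m=(M*.5+(A+B)/4); print(m)
y=np.pi/2+yawof(B,A)-np.pi/2
cmd=[453,395,206.66,1.838]
rel(cmd,[m[0],m[1],206.66,y],[m[0],m[1],111,y])
```

```text
[541.80044525 155.63958222  39.        ] [550.91995031  90.51603274  39.        ] [555.82714716  22.92816456  39.        ] [548.8137962   89.28387339  39.        ] 0.10530230492644299 straight [564.19015583 -81.68333418  39.        ] 0.10098666883402108
[549.86687326  89.89995306  39.        ]
-> [np.float64(549.866873256517), np.float64(89.89995306319375), 206.66, np.float64(1.6760986317213398)] linear [-319.8, 12.9, -0.0] turn 0.1619
-> [np.float64(549.866873256517), np.float64(89.89995306319375), 111, np.float64(1.6760986317213398)] linear [-319.8, 12.9, 95.7] turn 0.1619
```

Request:
{"name": "play_rows", "arguments": {
  "targets": [
    {"linear": [-60,2,0],"turn": 0.03},
    {"linear": [-120,5,0],"turn": 0.06},
    {"linear": [-180,7,0],"turn": 0.09},
    {"linear": [-240,10,0],"turn": 0.12},
    {"linear": [-295,12,0],"turn": 0.15},
    {"linear": [-319.8,13,0],"turn": 0.162},
    {"linear": [-319.8,13,30],"turn": 0.162},
    {"linear": [-319.8,13,65],"turn": 0.162},
    {"linear": [-319.8,13,85],"turn": 0.162},
    {"linear": [-319.8,13,93],"turn": 0.162},
    {"linear": [-319.8,13,95],"turn": 0.162},
    {"linear": [-319.8,13,95],"turn": 0.162},
    {"linear": [-319.8,13,95],"turn": 0.162}
  ],
  "hand": 50
}}

```text
t: 24.7
eef_pos: [550.4, 89.8, 112.3]
tcp_rot: [3.14, 0.0, 1.676]
ft_force: [0.7, 0.0, -0.9]
opening: 0.526
```

Run:
```python
from h import *
st()
p,d=snap('side','s7');cv2.imwrite('pics/c10.png',cv2.resize(p[180:330,210:360,::-1],None,fx=4,fy=4,interpolation=cv2.INTER_CUBIC))
```

```text
t 24.7 pos [550.4  89.8 112.3] rot [3.14  0.    1.676] F [ 0.7  0.  -0.9] M [ 0.   -0.09  0.02] op 50.0
```

View pics/c10.png

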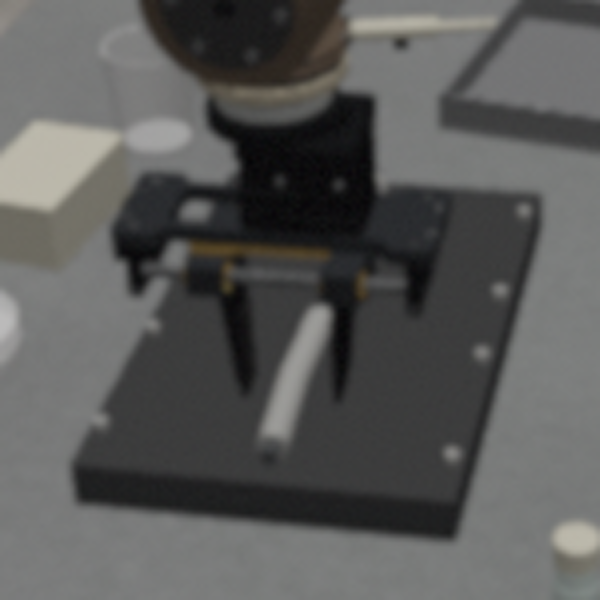

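The fingers straddle the bent shaft at its middle.

Request:
{"name": "play_rows", "arguments": {
  "targets": [
    {"linear": [0,0,0.7],"turn": 0},
    {"linear": [0,0,0.7],"turn": 0},
    {"linear": [0,0,0.7],"turn": 0},
    {"linear": [0,0,0.7],"turn": 0},
    {"linear": [0,0,0.7],"turn": 0},
    {"linear": [0,0,0.7],"turn": 0}
  ],
  "hand": 0
}}

```text
t: 25.5
eef_pos: [550.4, 89.8, 111.0]
tcp_rot: [3.141, 0.0, 1.676]
ft_force: [1.5, -0.2, 1.1]
opening: 0.183
```

Request:
{"name": "play_rows", "arguments": {
  "targets": [
    {"linear": [0,0,-5],"turn": 0},
    {"linear": [0,0,-30],"turn": 0},
    {"linear": [0,0,-70],"turn": 0},
    {"linear": [0,0,-95],"turn": 0},
    {"linear": [0,0,-95],"turn": 0},
    {"linear": [0,0,-95],"turn": 0}
  ]
}}

```text
t: 26.25
eef_pos: [549.7, 89.8, 204.9]
tcp_rot: [-3.14, -0.0, 1.676]
ft_force: [-0.1, -0.2, -2.5]
opening: 0.183
```

Run:
```python
from h import *
st()
p,d=snap('side','s8');cv2.imwrite('pics/c11.png',cv2.resize(p[140:340,200:400,::-1],None,fx=3,fy=3,interpolation=cv2.INTER_CUBIC))
rel([549.9,89.9,205.96,1.676],[490,-389,205.96,1.483],[490,-389,87,1.483])
```

```text
t 26.25 pos [549.7  89.8 204.9] rot [-3.14  -0.     1.676] F [-0.1 -0.2 -2.5] M [-0.   -0.09 -0.07] op 17.4
-> [490, -389, 205.96, 1.483] linear [-470.0, -109.9, -0.0] turn 0.193
-> [490, -389, 87, 1.483] linear [-470.0, -109.9, 119.0] turn 0.193
```

View pics/c11.png

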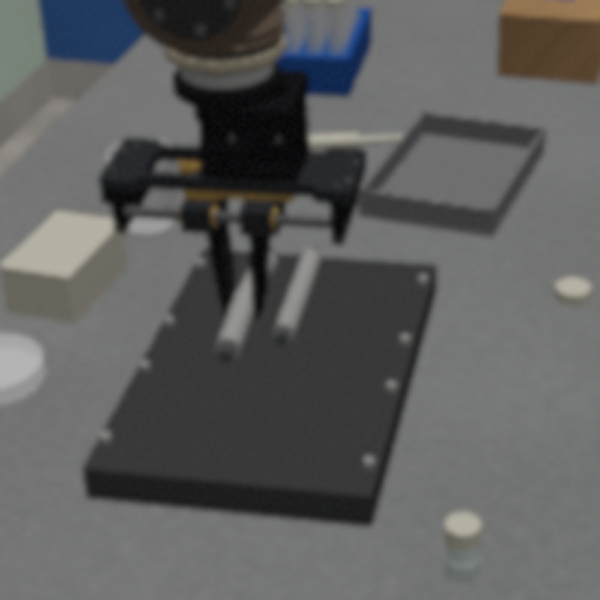

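Request:
{"name": "play_rows", "arguments": {
  "targets": [
    {"linear": [-30,-7,0],"turn": 0.012},
    {"linear": [-80,-19,0],"turn": 0.033},
    {"linear": [-135,-32,0],"turn": 0.055},
    {"linear": [-190,-44,0],"turn": 0.078},
    {"linear": [-245,-57,0],"turn": 0.1},
    {"linear": [-300,-70,0],"turn": 0.123},
    {"linear": [-355,-83,0],"turn": 0.146},
    {"linear": [-405,-95,0],"turn": 0.166},
    {"linear": [-445,-104,0],"turn": 0.183},
    {"linear": [-470,-110,0],"turn": 0.193},
    {"linear": [-470,-110,20],"turn": 0.193},
    {"linear": [-470,-110,60],"turn": 0.193},
    {"linear": [-470,-110,90],"turn": 0.193},
    {"linear": [-470,-110,95],"turn": 0.193},
    {"linear": [-470,-110,95],"turn": 0.193}
  ]
}}

```text
t: 28.18
eef_pos: [490.3, -389.0, 111.1]
tcp_rot: [-3.141, -0.0, 1.483]
ft_force: [-0.8, 0.3, -1.2]
opening: 0.185
```

Run:
```python
from h import *
st()
p,d=snap('side','s9');cv2.imwrite('pics/c12.png',cv2.resize(p[140:240,300:420,::-1],None,fx=5,fy=5,interpolation=cv2.INTER_CUBIC))
```

```text
t 28.18 pos [ 490.3 -389.   111.1] rot [-3.141 -0.     1.483] F [-0.8  0.3 -1.2] M [-0.03 -0.08  0.01] op 17.6
```

View pics/c12.png

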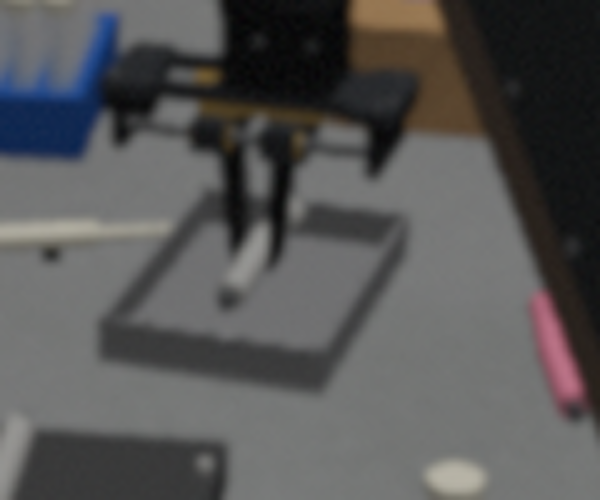

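Request:
{"name": "play_rows", "arguments": {
  "targets": [
    {"linear": [0,0,10],"turn": 0},
    {"linear": [0,0,18],"turn": 0},
    {"linear": [0,0,22],"turn": 0},
    {"linear": [0,0,23],"turn": 0},
    {"linear": [0,0,24],"turn": 0},
    {"linear": [0,0,24],"turn": 0}
  ]
}}

```text
t: 28.98
eef_pos: [490.1, -389.2, 87.1]
tcp_rot: [3.141, 0.0, 1.483]
ft_force: [0.3, -0.3, -2.6]
opening: 0.185
```

Request:
{"name": "play_rows", "arguments": {
  "targets": [
    {"linear": [0,0,1],"turn": 0},
    {"linear": [0,0,1.5],"turn": 0},
    {"linear": [0,0,1.5],"turn": 0}
  ]
}}

```text
t: 29.35
eef_pos: [490.1, -389.1, 85.4]
tcp_rot: [-3.142, 0.0, 1.483]
ft_force: [0.3, -0.5, -3.1]
opening: 0.183
```

Request:
{"name": "play_rows", "arguments": {
  "targets": [
    {"linear": [0,0,0.5],"turn": 0},
    {"linear": [0,0,0.5],"turn": 0},
    {"linear": [0,0,0.5],"turn": 0}
  ]
}}

```text
t: 29.72
eef_pos: [490.1, -389.2, 85.1]
tcp_rot: [3.141, 0.0, 1.483]
ft_force: [-0.6, 0.6, 0.2]
opening: 0.18
```

Request:
{"name": "play_rows", "arguments": {
  "targets": [
    {"linear": [0,0,0],"turn": 0},
    {"linear": [0,0,0],"turn": 0},
    {"linear": [0,0,0],"turn": 0},
    {"linear": [0,0,0],"turn": 0},
    {"linear": [0,0,-15],"turn": 0},
    {"linear": [0,0,-60],"turn": 0},
    {"linear": [0,0,-120],"turn": 0},
    {"linear": [0,0,-180],"turn": 0},
    {"linear": [0,0,-200],"turn": 0},
    {"linear": [0,0,-200],"turn": 0}
  ],
  "hand": 45
}}

```text
t: 30.98
eef_pos: [490.1, -389.2, 287.4]
tcp_rot: [3.139, 0.003, 1.483]
ft_force: [0.4, 0.3, -0.1]
opening: 0.476
```

Run:
```python
from h import *
st()
snap('side','s10');snap('top','t10')
```

```text
t 30.98 pos [ 490.1 -389.2  287.4] rot [3.139e+00 3.000e-03 1.483e+00] F [ 0.4  0.3 -0.1] M [ 0.   -0.09 -0.01] op 45.3
```

View pics/s10.png

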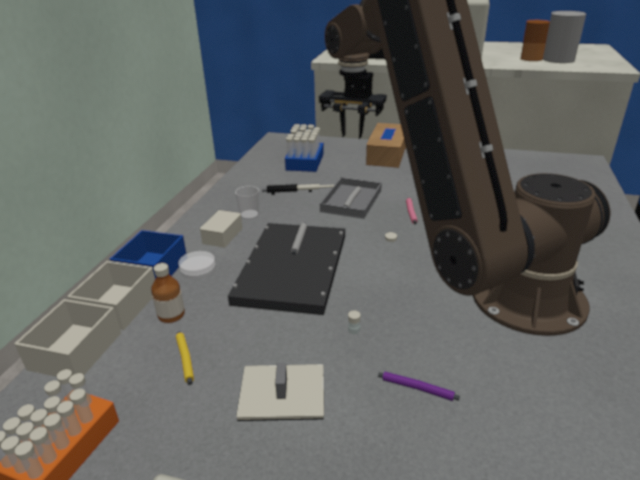

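View pics/t10.png

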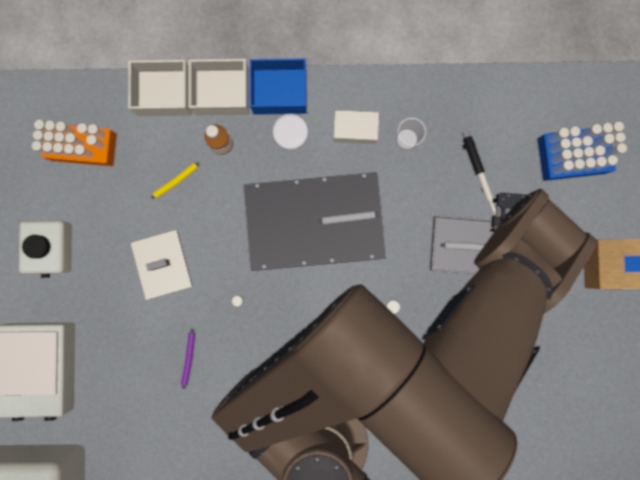

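The bent shaft lies in the tray (side 352,197; top ~460,246), the straight one on the plate (top 348,217), the block flat (top 160,264), and the bystanders look unmoved. I'll check the heights, then hand in.

Run:
```python
from h import *
d=np.load('pics/t10.npy');d0=np.load('pics/t0.npy')
for n,u,v in(('blk',150,248),('blk',175,248),('blk',150,285),('blk',180,285),('trayshaft',458,246),('plateshaft',348,217)):print(n,w('top',u,v,float(d[v,u])).round(1))
for n,u,v in(('reagent',212,131),('dish',290,131),('tip',356,125),('beaker',405,140),('vial',237,301),('cap',393,305),('pip',475,155)):print(n,d0[v,u],d[v,u])
env.job_done()
```

```text
blk [494.2 422.5  15.7]
blk [493.3 358.3  17.8]
blk [400.4 422.5  14.2]
blk [399.5 346.1  15.1]
trayshaft [ 489.4 -356.8   25.1]
plateshaft [563.6 -80.1  50.6]
reagent 1262.1993 1258.5958
dish 1360.9987 1365.6599
tip 1337.9889 1345.6389
beaker 1382.5983 1378.1298
vial 1323.0763 1321.5597
cap 1351.6733 1348.2231
pip 1353.877 1354.6099
the job is handed in; nothing more can be done
```

I rolled both shafts forward about 30 mm (half a turn) under the block, binned the one that wobbled, and handed the job in at about 31 s of the 72 s allowed. No verdict is reported.

- **Right shaft (−y side):** it ran true. The tool height stayed at 144.8 mm throughout, so I left it on the plate.
- **Left shaft (+y side):** it lifted the block about 2 mm over the half turn and dropped it again, and the bend shows in the top picture. It now lies in the grey tray.
- **Pressing force:** I estimate mostly 7–12 N while rolling, so more than the 5 N you asked for. It peaked near 17.5 N when I first pressed on the right shaft, below the 30 N limit.
- **Final checks:**
  - The last pictures show the bent shaft inside the tray with its top at about 25 mm by depth, and the straight shaft on the plate.
  - The block is flat on the bench where it started. Depth over its four corners read 14–18 mm against 13.6 mm at one point on the board at the start. I took that spread as depth noise.
  - The bystanders look unmoved, with depth at their pixels within 8 mm of the start. I did not re-measure their positions one by one, and the arm hid part of the tray in the last top view.

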